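Index the rotary board holder and latch it

TASK

Set the rotary board holder for the next step: push its spokes round with a fingertip until the spoke with the broad flat paddle stands over the latch, then push the latch lever's upright peg in towards the hub until its tooth is fully home in the notch under that spoke. Only push, gently, and pick nothing up; do not touch the circuit board clipped on top, leave the things lying around where they are, and finish clear of everything.

Things in the scene. Friction and masses are not known exactly. Their poses are not given: they have to be found in the camera images.
- holder: fixed base of the rotary board holder: grey disc 180 mm across, 12 mm high; origin on its underside on the vertical turning axis. The place where the paddle spoke must end is along its own -y axis (the latch side, roughly the robot's right). A steel index cone stands there, 111 mm out, and is 30 mm high. Overhead a wall shelf and its lamp begin 0.6 m ahead of the robot, 0.49 m above the worktop
- rotor_hub (a point): on the turning axis at spoke height (52 mm above the worktop). Four level 12 mm round steel spokes stand out at 90 degrees to one another, 46 to 58 mm above the worktop. Three end in a 17 mm ball (to 116 mm radius), one in the paddle. Push them at about 90 mm radius, or above the wheel (its radius 80 mm, top at 46 mm) with the fingertips higher than 48 mm
- paddle (a point): centre of the flat paddle, 100 mm from the axis, at spoke height (52 mm). The paddle is 32 mm long along the spoke (84 to 118 mm radius), 36 mm across, 10 mm thick. It turns with the wheel and shows which way the paddle spoke points
- paddle_notch (a point): notch in the wheel's rim under the paddle spoke, 74 mm from the axis, 40 mm above the worktop (each spoke has one like it). The latch tooth enters from outside, with 2.5 mm play either side; the rounded mouth draws the wheel into line if it is less than about 5 degrees off
- index_mark (a point): fixed point where the centre of the paddle must come: 100 mm from the axis along the holder's -y, 52 mm above the worktop
- rotor (a joint): angle of the wheel in rad, counter-clockwise seen from above; 0 (or any whole turn) when the paddle spoke points along the holder's -y over the latch. Starts anywhere between 0.9 and 5.38. Turns freely both ways without a stop, with a friction of about 0.1 N m, and stays where it is left
- latch (a joint): angle of the latch lever in rad: 0 is fully home in the notch (its stop), it grows as the lever swings outward, stop at 0.5; starts at 0.34 to 0.46. Friction about 0.06 N m, stays where it is left. Opening turns it clockwise seen from above. Below about 0.25 its tooth meets the rim unless a notch stands before it
- latch_pivot (a point): pivot of the latch lever, 40 mm above the worktop, 108 mm from the turning axis, at holder -60 mm x, -90 mm y. The lever is a 10 mm round steel bar 35 to 45 mm above the worktop, below the spokes
- latch_peg (a point): axis of the black upright peg at the lever's free end, 6 mm below its top; peg 16 mm in diameter, 34 to 76 mm above the worktop, 114 mm from the pivot; at home it stands at holder 45 mm x, -135 mm y, and clear of the spokes
- board: green circuit board 50x75 mm clipped on top of the wheel's hub, 62 to 74 mm above the worktop; origin at the centre of its underside; turns with the wheel; must not be touched
- solder_reel: bystander: solder reel 45 mm across, 28 mm high, beside the holder; origin at centre of underside
- phone: bystander: black phone 46x100x15 mm lying to the right; origin at centre of underside
- jar: bystander: small glass jar 34 mm across, 52 mm high, near the latch; origin at centre of underside
- spray_can: bystander: spray can 43 mm across, 124 mm high, to the right; origin at centre of underside
- pliers: bystander: black pliers 51x151x14 mm lying to the right; origin at centre of underside
- bit_case: bystander: orange bit case 75x150x20 mm lying to the left; origin at centre of underside

How it is judged:
By the outcome, as a careful person would: the job done as asked, in the order asked, and still so for the second after the job is handed in, with the robot touching nothing.
It also fails if it takes over 58 s, if anything falls off the work surface, if the arm or the gripper's body presses on something with over 40 N, if the wrist force passes 120 N, or if a joint passes its speed limit or range.

ROBOT

A 7-joint arm with a two-finger parallel gripper is mounted at the origin on a cart in front of the work surface, level with it; the furniture and walls round the work are solid. World frame = base frame: x ahead of the robot, y to its left, z up, the work surface at z = 0. Lengths are in m, angles in rad, forces in N, time in s.
With the tool pointing down it reaches from about 0.425 to 0.925 m from the base axis. Payload 6.8 kg.
Tool frame: the origin (TCP) lies at the very end of the fingers, on their centre line; the grasp point (between the pads) lies 19 mm behind it; z points along the fingers, y is the line along which they close (so a half turn about z gives the same grasp; the last joint's range is limited). The gripper opens to 85 mm and grips with 20 to 120 N. Pads are 22 mm wide; open, the fingers measure 114 mm over their backs; the gripper's body (76 mm by 85 mm) begins 54 mm behind the grasp point. The pads swing forward as they close: fully open they stand 13 mm farther back than shut.
Start: joints at [-1.255, 0.477, 0.022, 1.555, -0.011, 1.109, -0.083], TCP at [0.278, 0.615, 0.211] pointing down, gripper open.
Joint ranges: [-2.96, 2.96], [-0.34, 2.1], [-1.41, 1.46], [0.24, 2.44], [-1.37, 4.51], [0.17, 1.92], [-2.96, 2.96]. Speed limits (rad/s): [2.39, 2.39, 3.14, 3.14, 3.14, 3.14, 3.14].

INTERFACE

Orientations are given as a rotation vector (axis times angle).
In Python, from bench import get_obs, viewer, r gives the robot as it stands. The module is installed in compiled form; this text tells all that it offers.
- The arm moves only by the tool play_rows, never from a script. Its argument "commands" is a list that holds one entry, the list of rows, each a list of 5 numbers: the gripper's target within -1 to 1 (shut at 1, half-way at 0, fully open at -1), then the shift along the tool's x, y, z scaled (see below), then the turn about the tool's z scaled (see below). A call has 1 to 12 rows; each row is the pose to reach, as a shift and turn from the pose commanded when the call began, along the tool's axes at that moment; what a row does not reach only later rows make up. The controller multiplies each number of a shift by 0.2 m and each number of a turn by pi/2 rad. A row lasts 1/12 s, in which the tool goes at most 41.7 mm and 7.16 degrees, less where a joint would pass 70% of its speed; a pose out of reach is approached as far as the arm can. A call with a number of a shift or a turn outside -1 to 1 is refused whole. A call with a gripper value outside its range is refused whole. The fingers move at their own pace and stop on an object; "grip_force" is the grip in N (left out, the last holds). Time passes only in rows, so rows that repeat a pose let the fingers close. It gives the time, the measured TCP pose, the force, the opening and the grip force at its end, in the units of the state.
- get_obs(): the state, without advancing time (a new reading comes with each control period).
- viewer.grab_frame(name): name is "scene" or "top" or "wrist"; returns a dict with "pixels" (384x512x3 uint8, red, green, blue), "fovy" (degrees; the focal length in pixels is half the picture's height over the tangent of half this angle, whatever the lens; pixels are square), "cx", "cy" (the principal point, pixels), "world_to_cam" (4x4, takes a point from world to camera coordinates); the wrist camera has in their place "hand_eye" (4x4, takes a point from camera to tool coordinates, whose origin is the TCP and whose axes are the flange's). Camera axes: x right, y up, looking along -z (the intrinsics and any distortion apply to the point x, -y, -z); pixel columns grow to the right and rows downward; lengths in m; the calibration is good to about 2 mm. A picture is of the moment at which its call begins: read the wrist's pose just before it. There is no depth.
- r.hand_in(): hands the job in; it is judged then, once.
Trained networks look in a picture, given as the dict that the camera call returned (one of the last four; its "shot" number tells which), for a name from the list of things; names that differ only in an ending like _2 or _b are one class to them, and where a whole thing is asked for, a point or a joint stands for the part that bears it (a point fixed in the world has none). Each returns a list of dicts, best first, with "score" (0 to 1); they miss things now and then, are a little off and sometimes report something else, mostly with a low value. They report only what shows in the picture. A call takes as long as a camera call.
- viewer.trace(picture, thing): "pixels" (384x512 bool, what is visible of it) and "rect" ([left, top, right, bottom] in pixels, round what is visible of it).
The state is a dict: "clock": time; "joints": joint angles; "qvel": joint speeds; "tau": joint torques, N m; "tcp_pos": TCP position; "orientation": TCP orientation; "contact_force": force on the tool from outside, world axes, zero at the start; "moment": the same for the moment, N m; "grip_width": finger opening in m; "gripper_force": force on a finger pad.
Only numpy, scipy, OpenCV 4.12 (cv2) and the standard library are available. Lean on these libraries where they do the work, as an engineer would, in place of code of your own. Each camera call takes 0.05 s, during which the arm holds its last target. There are 200 camera calls.

## Working session

There is one attempt and no reset: what is moved stays moved. The work goes in short steps, Python scripts to look and compute and a tool call to move; the robot and the scene stay as the last step left them, time stands still between calls to the robot, and variables do not carry over. Pictures are saved under pics/ and viewed, at most 10 in all, crops included, and the job is handed in when it is done.

Besides the shell and the picture viewer there is one more tool, called after "Emit:" by a JSON object that holds its "fn" and its "kwargs", one argument or row to a line. play_rows: Moves the arm, as the interface text tells. Shifts and turns lie within -1 to 1; 1 stands for 0.2 m of shift or pi/2 rad of turn. Its arguments: {"type":"object","properties":{"commands":{"type":"array","items":{"type":"array","items":{"type":"array","items":{"type":"number","minimum":-1,"maximum":1}}}},"grip_force":{"type":"number"}},"required":["commands"]}

```bash
mkdir -p pics; cat > h.py <<'E'
import numpy as np, cv2
from bench import get_obs, viewer, r
from scipy.spatial.transform import Rotation as R
def cam(p):
    f=192/np.tan(np.radians(p['fovy'])/2); return f,p['cx'],p['cy']
def ray(p,u,v):
    f,cx,cy=cam(p); T=np.linalg.inv(p['world_to_cam'])
    d=T[:3,:3]@np.array([(u-cx)/f,-(v-cy)/f,-1]); return T[:3,3],d
def atz(p,u,v,z):
    o,d=ray(p,u,v); return o+d*(z-o[2])/d[2]
def proj(p,X):
    f,cx,cy=cam(p); c=p['world_to_cam']@np.append(X,1); return cx+f*c[0]/-c[2], cy-f*c[1]/-c[2]
def tri(pa,a,pb,b):
    o1,d1=ray(pa,*a);o2,d2=ray(pb,*b)
    s=np.linalg.lstsq(np.c_[d1,-d2],o2-o1,rcond=None)[0]
    x,y=o1+s[0]*d1,o2+s[1]*d2; return (x+y)/2,np.linalg.norm(x-y)
def save(p,n,k=1.5): cv2.imwrite('pics/'+n+'.png',cv2.resize(p['pixels'][:,:,::-1],None,fx=k,fy=k,interpolation=cv2.INTER_CUBIC))
def cen(m):
    v,u=np.nonzero(m); return u.mean(),v.mean()
E
python3 - <<'E'
from h import *
np.set_printoptions(precision=4,suppress=True)
o=get_obs();print(o['tcp_pos'],o['orientation'],o['grip_width'],o['clock'])
P={n:viewer.grab_frame(n) for n in('top','scene')}
for n,p in P.items():
    save(p,n+'0'); print(n,{k:v for k,v in p.items() if k not in('pixels','world_to_cam')},np.linalg.inv(p['world_to_cam'])[:3,3])
z=dict(holder=.006,paddle=.057,latch_peg=.07,latch=.04,board=.074,solder_reel=.028,phone=.015,jar=.052,spray_can=.124,pliers=.01,bit_case=.02)
for t in z:
    for n,p in P.items():
        L=viewer.trace(p,t)
        for q in L[:2]:
            if q['pixels'].any():
                c=cen(q['pixels']); print(t,n,round(q['score'],2),np.round(c,1),q['rect'],atz(p,*c,z[t]))
E
```

```text
[0.2773 0.6147 0.2097] [-0.6606 -3.071   0.0028] 0.08510758813296962 0.0
top {'fovy': 48.8725938800594, 'cx': 254.7381638024391, 'cy': 185.9492726054917, 'shot': 1} [ 0.3392 -0.077   1.7388]
scene {'fovy': 51.109878662381576, 'cx': 254.8881555758592, 'cy': 192.7207787579867, 'shot': 2} [-0.299  -0.6981  0.8038]
holder top 0.73 [255.9 209.1] [227.6, 183.1, 293.2, 240.0] [ 0.4491 -0.0982  0.006 ]
holder scene 0.94 [243.8 227.5] [205.7, 199.8, 295.8, 255.0] [ 0.4577 -0.0942  0.006 ]
paddle top 0.64 [252.9 208.5] [226.5, 178.0, 285.4, 232.4] [ 0.4477 -0.0856  0.057 ]
paddle scene 0.85 [238.8 219.7] [208.4, 200.5, 266.0, 234.4] [ 0.4286 -0.0983  0.057 ]
latch_peg top 0.42 [284.7 211.4] [275.8, 199.5, 298.4, 222.5] [ 0.4384 -0.2118  0.07  ]
latch_peg scene 0.8 [274.7 237.1] [249.6, 230.2, 292.1, 244.3] [ 0.4185 -0.2356  0.07  ]
latch_peg scene 0.31 [383.1 264.6] [375.0, 239.3, 392.6, 284.6] [ 0.5055 -0.5166  0.07  ]
latch top 0.62 [282.7 213. ] [274.1, 204.1, 299.3, 225.8] [ 0.4335 -0.2062  0.04  ]
latch scene 0.57 [273.9 237. ] [247.6, 230.5, 299.0, 246.4] [ 0.4464 -0.2147  0.04  ]
board 
[... 820 characters left out ...]
8 0.052 ]
spray_can top 0.68 [360.7 191.1] [351.0, 188.9, 368.5, 197.8] [ 0.5205 -0.4993  0.124 ]
spray_can scene 0.97 [383.5 264.5] [375.6, 244.0, 396.0, 283.8] [ 0.4471 -0.5306  0.124 ]
pliers top 0.72 [135.7 210.7] [115.5, 200.8, 154.6, 220.0] [0.4301 0.3916 0.01  ]
pliers top 0.49 [335.3 222.8] [322.0, 207.3, 346.0, 237.1] [ 0.4005 -0.4242  0.01  ]
pliers scene 0.64 [327.1 289.6] [304.2, 279.8, 356.9, 302.4] [ 0.3926 -0.4234  0.01  ]
bit_case top 0.64 [136.7 210.8] [114.6, 199.6, 155.0, 222.7] [0.4292 0.3849 0.02  ]
bit_case scene 0.67 [346.3 253. ] [331.1, 242.7, 364.3, 264.3] [ 0.5389 -0.403   0.02  ]
bit_case scene 0.61 [135.8 177.5] [116.3, 168.4, 157.5, 191.5] [0.4207 0.3754 0.02  ]
```

```bash
python3 - <<'E'
import cv2,numpy as np
a=cv2.imread('pics/top0.png');b=cv2.imread('pics/scene0.png')
# 1.5x scale; crop native ranges
def c(i,u0,v0,w,h,k): 
    x=i[int(v0*1.5):int((v0+h)*1.5),int(u0*1.5):int((u0+w)*1.5)]
    return cv2.resize(x,(int(w*k),int(h*k)),interpolation=cv2.INTER_CUBIC)
A=c(a,205,165,100,80,7.5);B=c(b,190,185,140,80,5.6)
cv2.imwrite('pics/c1.png',A);cv2.imwrite('pics/c2.png',B)
E
```

```text
(no output)
```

View pics/c1.png

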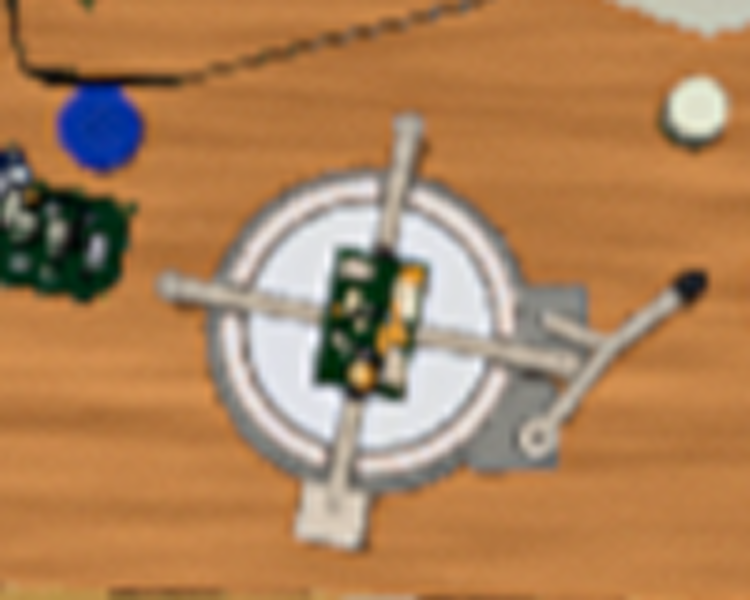

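View pics/c2.png

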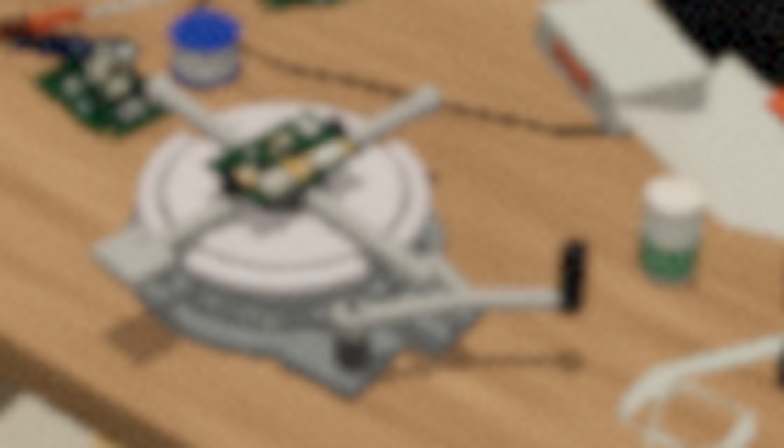

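The top crop shows the paddle spoke towards the robot (332,515), balls at (408,122), (172,285) and (565,360), the latch pivot at (538,438) and the peg at (690,285). The wheel needs about a quarter turn counter-clockwise. The scene crop agrees: paddle at (128,252), peg at (573,245).

```bash
cat >> h.py <<'E'
def model(q):
    cx,cy,h,ro,la=q
    W=lambda x,y,z:np.array([cx+x*np.cos(h)-y*np.sin(h),cy+x*np.sin(h)+y*np.cos(h),z])
    sp=lambda k,rad,z=.052:W(rad*np.cos(-np.pi/2+ro+k*np.pi/2),rad*np.sin(-np.pi/2+ro+k*np.pi/2),z)
    a=np.arctan2(-45,105)-la
    return dict(paddle=sp(0,.1,.057),s1=sp(1,.1075),s2=sp(2,.1075),s3=sp(3,.1075),pivot=W(-.06,-.09,.047),
      peg=W(-.06+.1142*np.cos(a),-.09+.1142*np.sin(a),.074),home=W(.045,-.135,.07),hub=W(0,0,.052),W=W)
def fit(obs,q0,fix=()):
    from scipy.optimize import least_squares
    def f(q):
        m=model(q); return np.concatenate([np.subtract(proj(p,m[n]),uv) for p,n,uv in obs])
    s=least_squares(f,q0,loss='soft_l1'); return s.x,f(s.x).reshape(-1,2)
E
python3 - <<'E'
from h import *
np.set_printoptions(precision=4,suppress=True)
t,s=viewer.grab_frame('top'),viewer.grab_frame('scene')
T=lambda x,y:(205+x/7.5-.3,165+y/7.5-.3); S=lambda x,y:(190+x/5.6-.3,185+y/5.6-.3)
obs=[(t,'paddle',T(332,517)),(t,'s1',T(565,361)),(t,'s2',T(408,124)),(t,'s3',T(174,285)),(t,'pivot',T(538,438)),(t,'peg',T(692,283)),
(s,'paddle',S(133,252)),(s,'s2',S(428,99)),(s,'s3',S(162,90)),(s,'pivot',S(350,308)),(s,'peg',S(573,247))]
q,res=fit(obs,[.45,-.09,0,4.7,.4]); print(q); print(res)
m=model(q)
for k in m:
    if k!='W':print(k,m[k])
o=get_obs();M=R.from_rotvec(o['orientation']).as_matrix();print(M,o['tcp_pos'],np.linalg.norm(o['contact_force']))
np.save('q.npy',q)
E
```

```text
[ 0.4496 -0.0886  0.0157  4.5269  0.3599]
[[-0.1997 -0.794 ]
 [ 0.0122  0.4901]
 [-0.3385  0.7131]
 [-0.663   0.2525]
 [-0.403   0.3259]
 [-0.4905  0.0442]
 [ 1.2465 -0.5864]
 [ 0.0079  0.3316]
 [ 0.0134  0.1206]
 [ 0.3895  0.3662]
 [ 0.3502  0.2038]]
paddle [ 0.351  -0.0717  0.057 ]
s1 [ 0.4314 -0.1946  0.052 ]
s2 [ 0.5556 -0.1068  0.052 ]
s3 [0.4678 0.0173 0.052 ]
pivot [ 0.391  -0.1795  0.047 ]
peg [ 0.4747 -0.2573  0.074 ]
home [ 0.4967 -0.2229  0.07  ]
hub [ 0.4496 -0.0886  0.052 ]
[[-0.9115  0.4112 -0.    ]
 [ 0.4112  0.9115  0.0001]
 [ 0.      0.0001 -1.    ]] [0.2776 0.6153 0.2107] 0.8113159729882594
```

View pics/scene0.png

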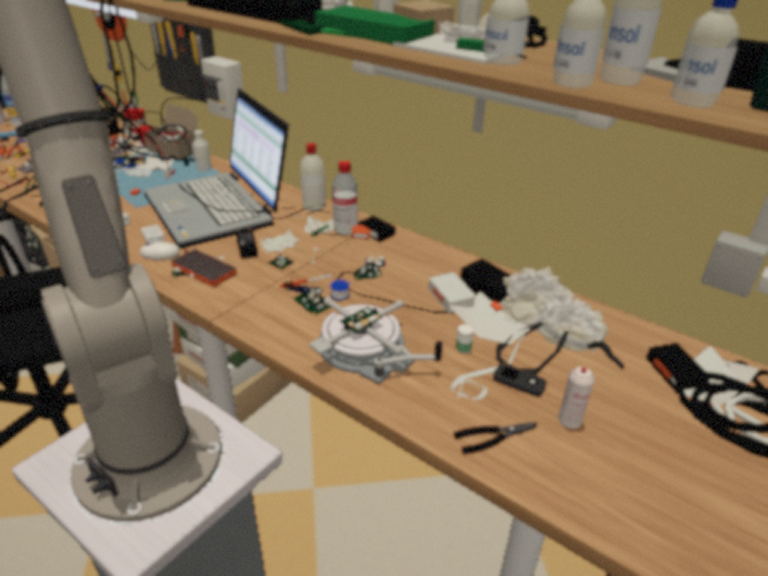

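```bash
cat >> h.py <<'E'
def rows(targets,g=1,nd=3):
    """targets: list of (x,y,z,yaw_of_toolY_deg) -> scaled rows from the present pose"""
    o=get_obs();M=R.from_rotvec(o['orientation']).as_matrix();y0=np.degrees(np.arctan2(M[1,1],M[0,1]))
    for x,y,z,a in targets:
        d=M.T@(np.array([x,y,z])-o['tcp_pos'])/.2; w=-((a-y0+180)%360-180)/90  # tool z is down
        print([g]+[round(float(v),nd) for v in [*d,w]])
def pushpose(q,ro,rad=.092,off=.017,k=2,side=-1):
    """tip pose at spoke k for rotor angle ro, tool y radial outwards"""
    a=q[2]-np.pi/2+ro+k*np.pi/2; u=np.array([np.cos(a),np.sin(a)]);t=np.array([-u[1],u[0]])
    return [*(np.array(q[:2])+rad*u+side*off*t),np.degrees(a)]
E
python3 - <<'E'
from h import *
q=np.load('q.npy'); x,y,a=pushpose(q,q[3],.094,.045); a=(a+180)%360-180;print(x,y,a)
rows([(.45,.35,.21,30),(x,y,.21,a),(x,y,.1,a)])
E
```

```text
0.5346441154086248 -0.14885041267863144 -9.726500068028031
[1, -1.331, -0.855, 0.004, 0.397]
[1, -2.743, -2.954, 0.003, 0.838]
[1, -2.743, -2.954, 0.553, 0.838]
```

The scene view shows the space over the wheel is free. The jar, spray can and pliers are to the right, and the laptop and bottles are farther back.

Emit:
{"fn": "play_rows", "kwargs": {
  "commands": [
    [[1,-0.1,-0.1,0,0],[1,-0.25,-0.25,0,0],[1,-0.4,-0.4,0,0],[1,-0.55,-0.55,0,0],[1,-0.7,-0.7,0,0],[1,-0.85,-0.85,0,0],[1,-0.95,-0.95,0,0],[1,-1,-1,0,0],[1,-1,-1,0,0]]
  ]
}}

```text
clock: 2.05
tcp_pos: [0.3796, 0.3468, 0.211]
orientation: [0.67, 3.068, -0.001]
contact_force: [-0.7, 1.4, -0.6]
grip_width: -0.0002
gripper_force: 0.0
```

Emit:
{"fn": "play_rows", "kwargs": {
  "commands": [
    [[1,-0.1,-0.1,0,0],[1,-0.25,-0.25,0,0],[1,-0.4,-0.4,0,0],[1,-0.55,-0.55,0,0],[1,-0.7,-0.7,0,0],[1,-0.85,-0.85,0,0],[1,-0.95,-0.95,0,0],[1,-1,-1,0,0],[1,-1,-1,0,0]]
  ]
}}

```text
clock: 2.8
tcp_pos: [0.4793, 0.0837, 0.211]
orientation: [0.668, 3.068, -0.0]
contact_force: [0.6, 0.1, 0.5]
grip_width: -0.0
gripper_force: 0.0
```

```bash
python3 - <<'E'
from h import *
q=np.load('q.npy'); x,y,a=pushpose(q,q[3],.094,.045);a=(a+180)%360-180
o=get_obs();print(o['tcp_pos'],o['joints'],o['clock'],o['grip_width'])
rows([(x,y,.21,a),(x,y,.1,a)])
E
```

```text
[0.47927523 0.08373047 0.21101209] [-0.56853708  0.16199162  0.29974819  2.01115244 -0.05641372  0.97514839
  0.90146239] 2.8 -1.8406376707647745e-05
[1, -0.735, -0.943, 0.006, 0.835]
[1, -0.734, -0.943, 0.556, 0.835]
```

Emit:
{"fn": "play_rows", "kwargs": {
  "commands": [
    [[1,-0.08,-0.1,0,0.08],[1,-0.17,-0.2,0,0.16],[1,-0.26,-0.3,0,0.24],[1,-0.35,-0.42,0,0.32],[1,-0.43,-0.53,0,0.4],[1,-0.5,-0.64,0,0.48],[1,-0.58,-0.75,0,0.56],[1,-0.65,-0.84,0,0.64],[1,-0.7,-0.9,0,0.72],[1,-0.735,-0.943,0,0.8],[1,-0.735,-0.943,0,0.835],[1,-0.735,-0.943,0,0.835]]
  ]
}}

```text
clock: 3.8
tcp_pos: [0.5353, -0.1444, 0.2104]
orientation: [-2.397, -2.031, -0.0]
contact_force: [1.0, -0.8, -0.7]
grip_width: 0.0001
gripper_force: 0.0
```

```bash
python3 - <<'E'
from h import *
np.set_printoptions(precision=4,suppress=True)
q=np.load('q.npy')
o=get_obs();print(o['tcp_pos'],o['joints'],o['clock'])
w=viewer.grab_frame('wrist');print({k:v for k,v in w.items() if k!='pixels'})
M=np.eye(4);M[:3,:3]=R.from_rotvec(o['orientation']).as_matrix();M[:3,3]=o['tcp_pos']
w['world_to_cam']=np.linalg.inv(M@w['hand_eye'])
m=model(q); im=w['pixels'][:,:,::-1].copy()
for k in m:
    if k!='W':
        u=proj(w,m[k]);print(k,np.round(u,1)); cv2.circle(im,tuple(int(round(c)) for c in u),3,(0,0,255),1)
cv2.imwrite('pics/w1.png',cv2.resize(im,None,fx=1.5,fy=1.5))
E
```

```text
[ 0.5353 -0.1444  0.2104] [-0.3605  0.3178  0.6376  1.8798 -0.221   1.0145  0.206 ] 3.8
{'fovy': 61.45578574184304, 'cx': 260.53708814559894, 'cy': 190.7408014101822, 'hand_eye': array([[ 0.    ,  0.958 ,  0.2868,  0.0729],
       [ 1.    , -0.0004,  0.0012,  0.0005],
       [ 0.0012,  0.2868, -0.958 , -0.1637],
       [ 0.    ,  0.    ,  0.    ,  1.    ]]), 'shot': 5}
paddle [ 60.5 127.9]
s1 [173.1 228.9]
s2 [274.4 128.5]
s3 [155.5   5.3]
pivot [134.8 220.1]
peg [221.5 284.9]
home [236.2 251.2]
hub [165.2 128. ]
```

View pics/w1.png

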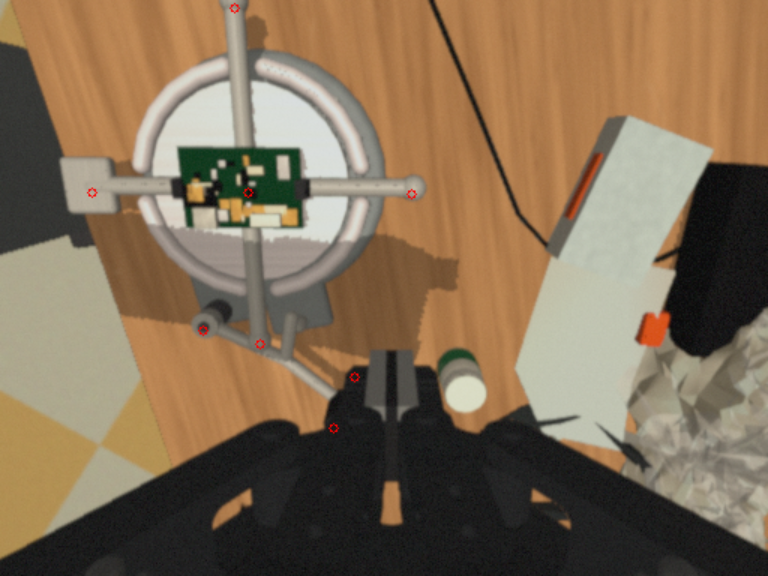

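The overlay falls on the balls, hub and pivot within 3 mm. The ball is at (416,187) against a predicted (412,194), and the fingertip is at (392,360), clear of the jar at (463,390). I'll refine the fit with this view.

```bash
cat >> h.py <<'E'
def wrist():
    o=get_obs();w=viewer.grab_frame('wrist');M=np.eye(4);M[:3,:3]=R.from_rotvec(o['orientation']).as_matrix();M[:3,3]=o['tcp_pos']
    w['world_to_cam']=np.linalg.inv(M@w['hand_eye']);return w
E
python3 - <<'E'
from h import *
np.set_printoptions(precision=4,suppress=True)
q=np.load('q.npy');t,s,w=viewer.grab_frame('top'),viewer.grab_frame('scene'),wrist()
T=lambda x,y:(205+x/7.5-.3,165+y/7.5-.3); S=lambda x,y:(190+x/5.6-.3,185+y/5.6-.3);W=lambda x,y:(x/1.5-.2,y/1.5-.2)
obs=[(t,'paddle',T(332,517)),(t,'s1',T(565,361)),(t,'s2',T(408,124)),(t,'s3',T(174,285)),(t,'pivot',T(538,438)),(t,'peg',T(692,283)),
(s,'s2',S(428,99)),(s,'s3',S(162,90)),(s,'pivot',S(350,308)),(s,'peg',S(573,247)),
(w,'paddle',W(89,185)),(w,'s1',W(260,344)),(w,'s2',W(416,187)),(w,'s3',W(234,4)),(w,'pivot',W(206,321))]
q,res=fit(obs,q); print(q);print(res[10:]);np.save('q.npy',q);np.save('q0.npy',q)
m=model(q);print(m['hub'],m['peg'],m['home'])
x,y,a=pushpose(q,q[3],.094,.040);a=(a+180)%360-180;print(x,y,a)
rows([(x,y,.1,a),(x,y,.05,a)])
E
```

```text
[ 0.4499 -0.0859  0.0347  4.511   0.4015]
[[ 1.626   1.4106]
 [ 0.2299 -2.8133]
 [-1.9361  1.1937]
 [ 0.5698 -0.9073]
 [-0.6334  4.1936]]
[ 0.4499 -0.0859  0.052 ] [ 0.4749 -0.2575  0.074 ] [ 0.4995 -0.2192  0.07  ]
0.5359435089724649 -0.14090996971131392 -9.549733397657292
[1, 0.018, 0.004, 0.553, 0.004]
[1, 0.018, 0.004, 0.803, 0.004]
```

Emit:
{"fn": "play_rows", "kwargs": {
  "commands": [
    [[1,0.02,0,0.15,0],[1,0.02,0,0.3,0],[1,0.02,0,0.45,0],[1,0.02,0,0.6,0],[1,0.02,0,0.7,0],[1,0.02,0,0.77,0],[1,0.02,0,0.8,0],[1,0.02,0,0.8,0]]
  ]
}}

```text
clock: 4.67
tcp_pos: [0.5341, -0.1413, 0.0495]
orientation: [-2.393, -2.032, 0.002]
contact_force: [0.1, 1.2, 0.1]
grip_width: 0.0001
gripper_force: 0.0
```

```bash
python3 - <<'E'
from h import *
q=np.load('q.npy');o=get_obs();print(o['tcp_pos'],o['contact_force'],o['joints'])
L=[]
for ro in np.linspace(q[3],q[3]+.95,10):
    x,y,a=pushpose(q,ro,.094,.017); L.append((x,y,.050,a))
rows(L)
E
```

```text
[ 0.53407    -0.14132892  0.04952891] [0.14973165 1.17711609 0.09830425] [-0.24599241  0.5400352   0.51001681  2.00376051 -0.4012353   0.69871432
  0.35311822]
[1, 0.119, 0.009, -0.002, 0.002]
[1, 0.169, 0.016, -0.002, -0.065]
[1, 0.219, 0.017, -0.002, -0.132]
[1, 0.269, 0.013, -0.002, -0.199]
[1, 0.319, 0.004, -0.002, -0.266]
[1, 0.367, -0.011, -0.002, -0.334]
[1, 0.413, -0.03, -0.002, -0.401]
[1, 0.458, -0.055, -0.002, -0.468]
[1, 0.499, -0.084, -0.002, -0.535]
[1, 0.537, -0.117, -0.002, -0.602]
```

Emit:
{"fn": "play_rows", "kwargs": {
  "commands": [
    [[1,0.06,0.005,0,0],[1,0.119,0.009,0,0],[1,0.169,0.016,0,-0.065],[1,0.219,0.017,0,-0.132],[1,0.269,0.013,0,-0.2],[1,0.319,0.004,0,-0.266],[1,0.367,-0.011,0,-0.334],[1,0.413,-0.03,0,-0.4],[1,0.458,-0.055,0,-0.468],[1,0.499,-0.084,0,-0.535],[1,0.537,-0.117,0,-0.6],[1,0.537,-0.117,0,-0.6]]
  ]
}}

```text
clock: 5.67
tcp_pos: [0.5294, -0.0288, 0.0518]
orientation: [1.202, 2.902, 0.004]
contact_force: [0.6, 0.6, 1.0]
grip_width: 0.0002
gripper_force: 0.0
```

```bash
python3 - <<'E'
from h import *
q=np.load('q.npy');o=get_obs();print(o['tcp_pos'],o['contact_force'])
w=wrist();q[3]+=.95;m=model(q); im=w['pixels'][:,:,::-1].copy()
for k in ('paddle','s1','s2','s3','hub','peg','pivot'):
    u=proj(w,m[k]);cv2.circle(im,tuple(int(round(c)) for c in u),3,(0,0,255),1)
t=viewer.grab_frame('top')['pixels'][165:245,205:305,::-1]
big=np.zeros((576,768,3),np.uint8);big[:384,:512]=im;big[:320,368:768]=cv2.resize(t,(400,320),interpolation=cv2.INTER_CUBIC)
cv2.imwrite('pics/w2.png',big)
L=[]
for ro in np.linspace(q[3]+.05,6.22,8):
    x,y,a=pushpose(q,ro,.094,.017); L.append((x,y,.050,a))
rows(L)
E
```

```text
[ 0.52942639 -0.02877568  0.05177147] [0.64583264 0.6405298  0.96562222]
[1, 0.029, -0.004, 0.008, -0.036]
[1, 0.077, -0.0, 0.008, -0.101]
[1, 0.125, -0.002, 0.008, -0.165]
[1, 0.173, -0.008, 0.008, -0.23]
[1, 0.22, -0.019, 0.008, -0.294]
[1, 0.266, -0.035, 0.008, -0.359]
[1, 0.31, -0.055, 0.008, -0.423]
[1, 0.351, -0.08, 0.008, -0.488]
```

View pics/w2.png

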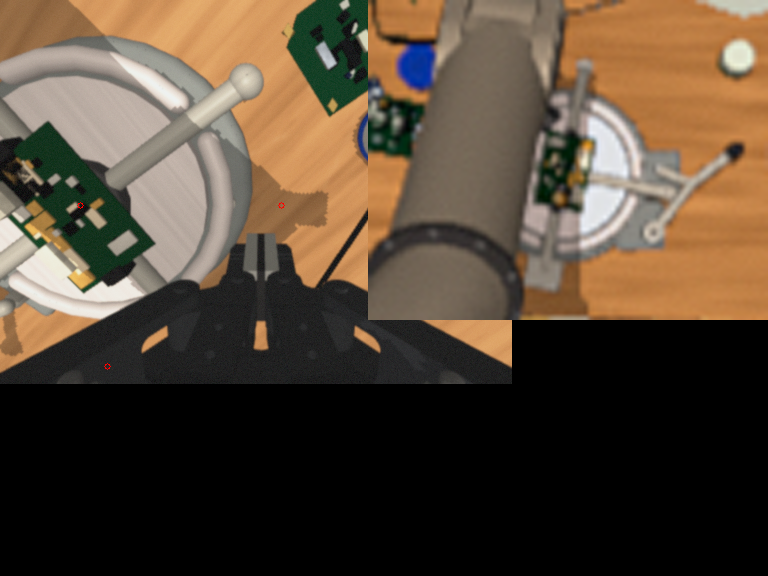

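The wheel hasn't turned: in the top view the paddle is still at (545,275) and the ball at (585,70). The tip seems to have passed over the spoke, so I'll check the heights.

```bash
python3 - <<'E'
from h import *
np.set_printoptions(precision=4,suppress=True)
q=np.load('q.npy');o=get_obs();print(o['tcp_pos'],o['contact_force'])
s=viewer.grab_frame('scene');t=viewer.grab_frame('top')
m=model(q);m['tcp']=o['tcp_pos']
A=cv2.resize(s['pixels'][170:260,190:310,::-1],(780,585),interpolation=cv2.INTER_CUBIC)
for k in('tcp','s2','s3','s1','paddle','peg','hub'):
    u=proj(s,m[k]);cv2.circle(A,(int((u[0]-190+.5)*6.5),int((u[1]-170+.5)*6.5)),3,(0,0,255),1)
cv2.imwrite('pics/s2.png',A)
# height of s3 ball from wrist + top
w=wrist();print(tri(w,(245.,82.),t,(205+174/7.5-.3,165+285/7.5-.3)),tri(w,(245.,82.),s,(190+162/5.6-.3,185+90/5.6-.3)))
E
```

```text
[ 0.5302 -0.0313  0.0516] [ 0.1569 -0.1693  0.8127]
(array([0.4697, 0.0169, 0.0336]), np.float64(0.002588970261788231)) (array([0.4698, 0.0186, 0.0508]), np.float64(0.0010080296867853533))
```

View pics/s2.png

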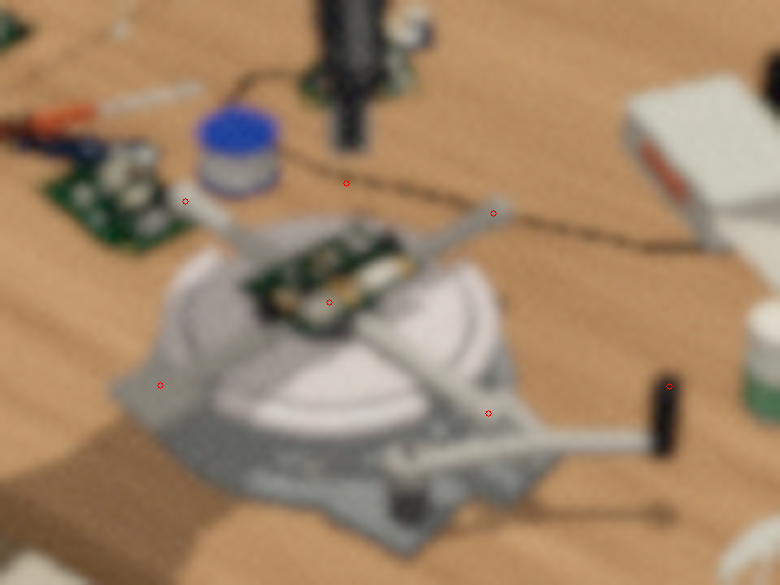

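```bash
python3 - <<'E'
from h import *
o=get_obs();s=viewer.grab_frame('scene')
print(o['tcp_pos'],o['grip_width'],o['joints'])
for dz in(0,.01,.015,.02,.025):
    u=proj(s,np.array(o['tcp_pos'])+[0,0,dz]);print(dz,(u[0]-189.5)*6.5,(u[1]-169.5)*6.5)
for g in[(351,150)]:
    pass
w=wrist()
for dz in(0,-.01,-.02):
    u=proj(w,np.array(o['tcp_pos'])-[0,0,dz]);print('w',dz,u)
q=np.load('q.npy')
x,y,a=pushpose(q,q[3],.094,.040)
rows([(*o['tcp_pos'][:2],.1,a),(x,y,.1,a),(x,y,.05,a)])
E
```

```text
[ 0.52999548 -0.03274036  0.05113599] -0.00019126503717399032 [-0.26688219  0.4686377   0.26463178  2.04374389 -0.19553609  0.65150394
  0.90187807]
0 348.0225521379425 185.77129317158753
0.01 348.07750659725014 169.33600489935503
0.015 348.1051644021193 161.0643559425248
0.02 348.13294364763175 152.75638760410075
0.025 348.16084513538465 144.41186014957145
w 0 (np.float64(260.6926723337661), np.float64(232.23128163830984))
w -0.01 (np.float64(260.6857590256308), np.float64(240.1121931507543))
w -0.02 (np.float64(260.678008475568), np.float64(248.94752900180308))
[1, -0.001, 0.002, -0.246, 0.6]
[1, -0.408, -0.356, -0.246, 0.6]
[1, -0.408, -0.356, 0.004, 0.6]
```

The dark fingertip ends at (350,150) in the scene crop, while the projected TCP is at (346,183). The real tip therefore stands roughly 20 mm higher than the reported TCP, which is how it passed over the spoke. I'll go back and come in lower.

Emit:
{"fn": "play_rows", "kwargs": {
  "commands": [
    [[1,0,0,-0.12,0],[1,0,0,-0.24,0],[1,-0.05,-0.04,-0.24,0.07],[1,-0.1,-0.09,-0.24,0.14],[1,-0.16,-0.14,-0.24,0.22],[1,-0.22,-0.19,-0.24,0.3],[1,-0.28,-0.24,-0.24,0.38],[1,-0.34,-0.3,-0.24,0.46],[1,-0.39,-0.34,-0.24,0.53],[1,-0.408,-0.356,-0.24,0.6],[1,-0.408,-0.356,-0.24,0.6]]
  ]
}}

```text
clock: 6.93
tcp_pos: [0.5357, -0.1426, 0.0987]
orientation: [2.403, 2.022, -0.001]
contact_force: [-0.0, -0.2, -0.0]
grip_width: 0.0001
gripper_force: 0.0
```

```bash
python3 - <<'E'
from h import *
o=get_obs();q=np.load('q.npy');print(o['tcp_pos'],o['clock'])
x,y,a=pushpose(q,q[3],.099,.042);a=(a+180)%360-180;print(x,y,a)
rows([(x,y,.05,a),(x,y,.034,a)])
E
```

```text
[ 0.5357204  -0.14264517  0.09871428] 6.9333
0.5405424115046186 -0.14371177189914794 -9.549733397657292
[1, -0.001, 0.025, 0.244, -0.003]
[1, -0.001, 0.025, 0.324, -0.003]
```

Emit:
{"fn": "play_rows", "kwargs": {
  "commands": [
    [[1,0,0.02,0.1,0],[1,0,0.025,0.2,0],[1,0,0.025,0.27,0],[1,0,0.025,0.31,0],[1,0,0.025,0.324,0],[1,0,0.025,0.324,0]]
  ]
}}

```text
clock: 7.43
tcp_pos: [0.5405, -0.1411, 0.0335]
orientation: [-2.395, -2.032, 0.001]
contact_force: [0.8, -0.7, 0.1]
grip_width: -0.0002
gripper_force: 0.0
```

```bash
python3 - <<'E'
from h import *
q=np.load('q.npy');o=get_obs();print(o['tcp_pos'],o['contact_force'])
s=viewer.grab_frame('scene');X=np.array(o['tcp_pos'])
A=cv2.resize(s['pixels'][170:260,190:310,::-1],(780,585),interpolation=cv2.INTER_CUBIC)
for dz in(0,.02):
    u=proj(s,X+[0,0,dz]);cv2.circle(A,(int((u[0]-189.5)*6.5),int((u[1]-169.5)*6.5)),3,(0,0,255),1)
cv2.imwrite('pics/s3.png',A)
L=[]
for ro in np.linspace(q[3],q[3]+.95,10):
    x,y,a=pushpose(q,ro,.099,.017); L.append((x,y,.034,a))
rows(L)
E
```

```text
[ 0.54048656 -0.1411276   0.03352692] [ 0.7728295  -0.74411502  0.09082041]
[1, 0.113, 0.0, 0.001, 0.002]
[1, 0.166, 0.006, 0.001, -0.065]
[1, 0.219, 0.007, 0.001, -0.133]
[1, 0.271, 0.002, 0.001, -0.2]
[1, 0.323, -0.008, 0.001, -0.267]
[1, 0.374, -0.024, 0.001, -0.334]
[1, 0.423, -0.045, 0.001, -0.401]
[1, 0.469, -0.071, 0.001, -0.469]
[1, 0.512, -0.101, 0.001, -0.536]
[1, 0.552, -0.137, 0.001, -0.603]
```

View pics/s3.png

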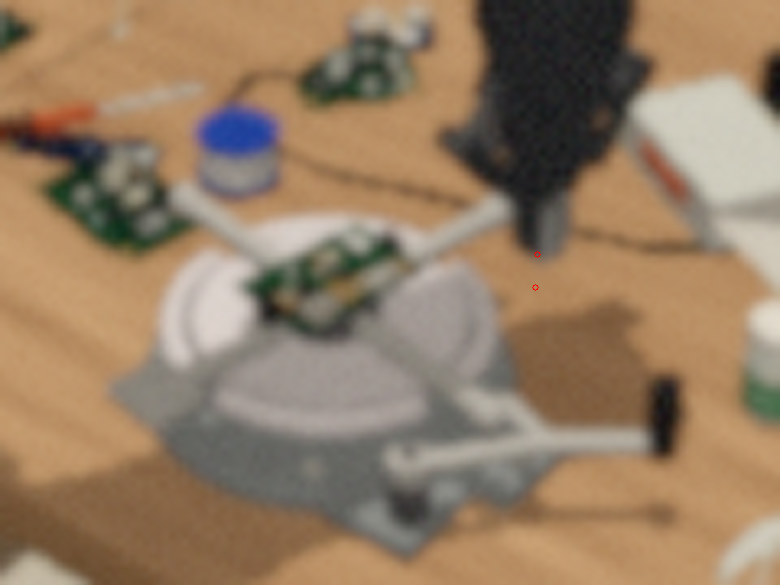

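The tip ends level with the 20 mm mark at (540,250), beside the ball and clear of it. I'll go 8 mm lower and then push.

Emit:
{"fn": "play_rows", "kwargs": {
  "commands": [
    [[1,0,0,0.04,0],[1,0.06,0,0.04,0],[1,0.113,0,0.04,0],[1,0.166,0.006,0.04,-0.065],[1,0.219,0.007,0.04,-0.133],[1,0.271,0.002,0.04,-0.2],[1,0.323,-0.008,0.04,-0.267],[1,0.374,-0.024,0.04,-0.334],[1,0.423,-0.045,0.04,-0.4],[1,0.469,-0.071,0.04,-0.469],[1,0.512,-0.101,0.04,-0.536],[1,0.552,-0.137,0.04,-0.6]]
  ]
}}

```text
clock: 8.48
tcp_pos: [0.5318, -0.0264, 0.0262]
orientation: [1.204, 2.901, 0.0]
contact_force: [-0.4, -2.2, -1.2]
grip_width: -0.0001
gripper_force: 0.8
```

```bash
python3 - <<'E'
from h import *
q=np.load('q.npy');o=get_obs();print(o['tcp_pos'],o['contact_force'])
t,s=viewer.grab_frame('top'),viewer.grab_frame('scene')
big=np.zeros((320,800,3),np.uint8);big[:,:400]=cv2.resize(t['pixels'][165:245,205:305,::-1],(400,320),interpolation=cv2.INTER_CUBIC)
big[:300,400:]=cv2.resize(s['pixels'][170:260,190:310,::-1],(400,300),interpolation=cv2.INTER_CUBIC);cv2.imwrite('pics/b4.png',big)
L=[]
for ro in np.linspace(q[3]+1.05,6.18,7):
    x,y,a=pushpose(q,ro,.099,.017); L.append((x,y,.026,a))
rows(L)
E
```

```text
[ 0.53183354 -0.02644674  0.02615686] [-0.38507642 -2.16241413 -1.18361676]
[1, 0.036, -0.002, 0.0, -0.064]
[1, 0.088, -0.001, 0.0, -0.13]
[1, 0.139, -0.005, 0.001, -0.196]
[1, 0.19, -0.015, 0.001, -0.261]
[1, 0.24, -0.03, 0.001, -0.327]
[1, 0.288, -0.05, 0.001, -0.393]
[1, 0.333, -0.074, 0.001, -0.458]
```

View pics/b4.png

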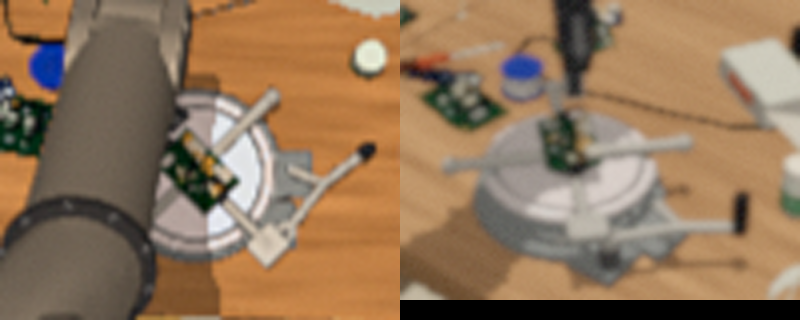

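The push works: the paddle has come round to (268,243) in the top crop. I'll continue to just short of the target.

Emit:
{"fn": "play_rows", "kwargs": {
  "commands": [
    [[1,0.036,0,0,-0.064],[1,0.088,0,0,-0.13],[1,0.139,-0.005,0,-0.196],[1,0.19,-0.015,0,-0.26],[1,0.24,-0.03,0,-0.327],[1,0.288,-0.05,0,-0.393],[1,0.333,-0.074,0,-0.458],[1,0.333,-0.074,0,-0.458]]
  ]
}}

```text
clock: 9.25
tcp_pos: [0.4733, 0.0099, 0.026]
orientation: [-0.113, -3.139, -0.001]
contact_force: [-0.4, 0.2, -0.5]
grip_width: 0.0
gripper_force: 0.0
```

```bash
python3 - <<'E'
from h import *
np.set_printoptions(precision=4,suppress=True)
q=np.load('q.npy');o=get_obs();print(o['tcp_pos'],o['contact_force'],o['joints'],o['clock'])
p=np.array([272-.3,225.75-.3]); t,s,w=viewer.grab_frame('top'),viewer.grab_frame('scene'),wrist()
X=atz(t,*p,.057);print('before rotor',np.arctan2(X[1]-q[1],X[0]-q[0])-q[2]+np.pi/2+2*np.pi, 'cmd',q[3]+.95)
cv2.imwrite('pics/raw_t.png',t['pixels'][:,:,::-1]);
q[3]=6.18;m=model(q)
A=cv2.resize(t['pixels'][170:240,215:305,::-1],(400,311),interpolation=cv2.INTER_CUBIC);k=400/90
B=cv2.resize(s['pixels'][180:270,190:310,::-1],(400,300),interpolation=cv2.INTER_CUBIC);kb=400/120
big=np.zeros((600,800,3),np.uint8);big[:311,:400]=A;big[:300,400:]=B
big[311:600,:400]=cv2.resize(w['pixels'][:,:,::-1],(400,300))[:289]
big[300:600,400:]=cv2.resize(t['pixels'][192:237,255:315,::-1],(400,300),interpolation=cv2.INTER_CUBIC)
cv2.imwrite('pics/b5.png',big)
E
```

```text
[0.4733 0.0099 0.026 ] [-0.3744  0.1989 -0.4973] [-0.1725  0.4323  0.0244  2.1712 -0.0211  0.5392  1.3665] 9.25
before rotor 5.521923026773724 cmd 5.461006977591725
```

View pics/b5.png

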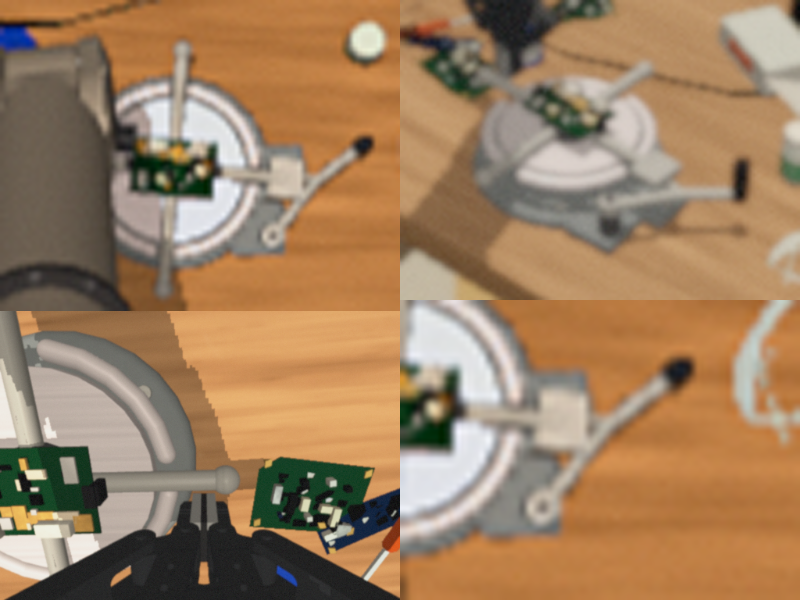

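Top view now: paddle at (565,418) in the enlarged crop, close to the index place; balls at (183,48) and (164,290), pivot at (543,507), peg at (680,371). I'll fit the wheel angle from these together with the earlier points.

```bash
cat > j.py <<'E'
from h import *
from scipy.optimize import least_squares
np.set_printoptions(precision=4,suppress=True)
t,s,w=viewer.grab_frame('top'),viewer.grab_frame('scene'),wrist()
T=lambda x,y:(205+x/7.5-.43,165+y/7.5-.43); S=lambda x,y:(190+x/5.6-.4,185+y/5.6-.4)
T1=lambda x,y:(215+x/4.444-.4,170+y/4.444-.4);T4=lambda x,y:(255+(x-400)/6.667-.4,192+(y-300)/6.667-.4)
A=[(t,'paddle',T(332,517)),(t,'s1',T(565,361)),(t,'s2',T(408,124)),(t,'s3',T(174,285)),(t,'pivot',T(538,438)),(t,'peg',T(692,283)),
(s,'s2',S(428,99)),(s,'s3',S(162,90)),(s,'pivot',S(350,308)),(s,'peg',S(573,247))]
B=[(t,'paddle',T4(565,418)),(t,'s1',T1(183,48)),(t,'s3',T1(164,290)),(t,'pivot',T4(543,507)),(t,'peg',T4(680,371)),
 (s,'paddle',(267.1-.4,229.5-.4)),(w,'s2',(292,216))]
def f(v):
    r=[]
    for ob,ro in((A,v[3]),(B,v[5])):
        m=model([*v[:3],ro,v[4]]); r+=[np.subtract(proj(p,m[n]),uv)*(.3 if p is w else 1) for p,n,uv in ob]
    return np.concatenate(r)
z=least_squares(f,[.45,-.087,.02,4.52,.4,6.2],loss='soft_l1',f_scale=.5)
print(z.x,np.sqrt(np.diag(np.linalg.inv(z.jac.T@z.jac)))*.4);print(f(z.x).reshape(-1,2))
v=z.x;q=np.array([*v[:3],v[5],v[4]]);np.save('q.npy',q)
rows([ (*pushpose(q,ro,.099,.017)[:2],.026,pushpose(q,ro)[2]) for ro in(q[3],6.283)])
for i in range(1):
  for n in('peg','home'):print(n,model(q)[n])
E
python3 j.py
```

```text
[ 0.4514 -0.0881  0.0114  4.5373  0.3648  6.2213] [0.0005 0.0005 0.0085 0.0113 0.0145 0.0107]
[[-0.0424 -1.0986]
 [ 0.0449  0.0009]
 [-0.4927  0.3624]
 [-0.686   0.0883]
 [-0.4652  0.0944]
 [-0.3665 -0.0042]
 [ 0.1625  0.0198]
 [ 0.2045 -0.0186]
 [ 0.5747  0.0916]
 [ 0.5764  0.1752]
 [-0.813   0.1684]
 [-0.2974  0.6701]
 [-0.0203 -0.17  ]
 [-0.2107  0.4159]
 [-0.1277  0.0497]
 [-0.1113 -0.3022]
 [-3.5294  0.04  ]]
[1, 0.01, 0.004, -0.0, -0.016]
[1, 0.041, 0.008, -0.0, -0.056]
peg [ 0.4754 -0.2573  0.074 ]
home [ 0.4979 -0.2226  0.07  ]
```

Emit:
{"fn": "play_rows", "kwargs": {
  "commands": [
    [[1,0.008,0,0,-0.01],[1,0.016,0,0,-0.02],[1,0.022,0,0,-0.03],[1,0.028,0,0,-0.04],[1,0.028,0,0,-0.04]]
  ]
}}

```text
clock: 9.97
tcp_pos: [0.4688, 0.0096, 0.0259]
orientation: [0.015, 3.141, 0.0]
contact_force: [0.8, 0.3, 0.0]
grip_width: 0.0001
gripper_force: 0.3
```

Emit:
{"fn": "play_rows", "kwargs": {
  "commands": [
    [[1,-0.05,0,0,0],[1,-0.12,0.05,0,0],[1,-0.12,0.05,-0.15,0],[1,-0.12,0.05,-0.3,0],[1,-0.12,0.05,-0.45,0],[1,-0.12,0.05,-0.6,0],[1,-0.12,0.05,-0.75,0],[1,-0.12,0.05,-0.75,0]]
  ]
}}

```text
clock: 10.63
tcp_pos: [0.4972, 0.0195, 0.1816]
orientation: [0.018, 3.132, 0.002]
contact_force: [1.4, -0.1, 0.6]
grip_width: -0.0001
gripper_force: 0.0
```

```bash
python3 - <<'E'
from h import *
o=get_obs();q=np.load('q.npy');print(o['tcp_pos'],o['joints'],o['clock'])
t=viewer.grab_frame('top');s=viewer.grab_frame('scene')
for p in(t,s):
  b=viewer.trace(p,'board')
  for x in b[:2]:
    if x['pixels'].any(): print(x['score'],x['rect'],cv2.minAreaRect(np.argwhere(x['pixels'])[:,::-1].astype(np.float32)))
w=wrist(); k=[ (n,np.round(proj(w,model(q)[n]),0)) for n in('paddle','s1','s2','s3','peg','hub','pivot')];print(k)
big=np.zeros((600,800,3),np.uint8)
big[:300,:400]=cv2.resize(w['pixels'][:,:,::-1],(400,300))
big[:300,400:]=cv2.resize(s['pixels'][180:270,190:310,::-1],(400,300),interpolation=cv2.INTER_CUBIC)
big[300:,:400]=cv2.resize(t['pixels'][175:241,215:303,::-1],(400,300),interpolation=cv2.INTER_CUBIC)
big[300:600,400:]=cv2.resize(t['pixels'][192:237,255:315,::-1],(400,300),interpolation=cv2.INTER_CUBIC)
cv2.imwrite('pics/b6.png',big)
# push on the peg: where the tip should stand
m=model(q);d=np.array([np.cos(a:=np.arctan2(-45,105)-q[4]/2+q[2]+np.pi/2),np.sin(a)]);print('push dir',d,np.degrees(a))
E
```

```text
[0.49718907 0.01947541 0.18163347] [-0.18396324  0.21354925  0.02213523  2.01133917 -0.00585191  0.90716934
  1.40054407] 10.6333
0.65 [243.3, 199.2, 262.5, 216.9] ((253.0, 206.5), (13.0, 18.0), 90.0)
0.66 [229.0, 207.9, 254.2, 220.6] ((240.80831909179688, 211.47149658203125), (24.329769134521484, 14.540276527404785), 30.256441116333008)
[('paddle', array([ 20., 129.])), ('s1', array([146., 245.])), ('s2', array([261., 138.])), ('s3', array([129.,  -5.])), ('peg', array([-69., 167.])), ('hub', array([139., 133.])), ('pivot', array([25., 63.]))]
push dir [0.54454618 0.83873086] 57.006343234638535
```

View pics/b6.png

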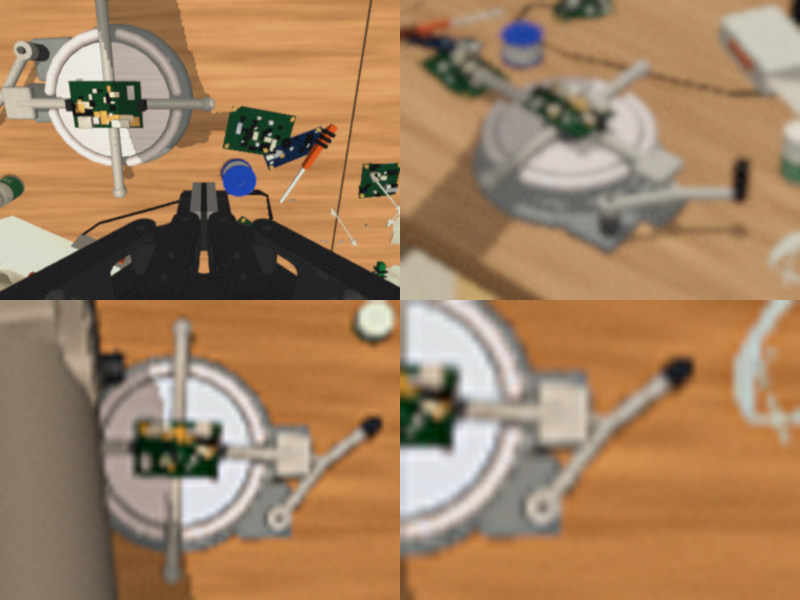

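Now the spokes are almost square to the bench: paddle at (565,409) in the enlarged top crop, balls at (182,327) and (174,572); in the wrist crop paddle at (22,103), ball at (209,103), pivot at (26,48). I'll refit the angle, then work out the approach to the peg.

```bash
sed -i '/^def f/,$d' j.py; cat > k.py <<'E'
exec(open('j.py').read())
U=lambda x,y:(215+x/4.545-.4,175+(y-300)/4.545-.4);W=lambda x,y:(x*1.28-.1,y*1.28-.1)
B=[o for o in B if o[0] is not w];sB=B
C=[(t,'paddle',T4(565,409)),(t,'s1',U(182,327)),(t,'s3',U(174,572)),(t,'pivot',T4(542,507)),(t,'peg',T4(680,371)),
 (w,'paddle',W(22,103)),(w,'s1',W(120,192)),(w,'s2',W(209,103)),(w,'s3',W(103,1)),(w,'pivot',W(26,48))]
def f(v):
    r=[]
    for ob,ro in((A,v[3]),(B,v[5]),(C,v[6])):
        m=model([*v[:3],ro,v[4]])
        for p,n,uv in ob:
            e=np.subtract(proj(p,m[n]),uv)
            r.append((e-v[7:9])*.7 if p is w else e)
    return np.concatenate(r)
z=least_squares(f,[.45,-.087,.02,4.52,.4,6.2,6.25,0,0],loss='soft_l1',f_scale=.5)
v=z.x;print(v,np.sqrt(np.diag(np.linalg.inv(z.jac.T@z.jac)))*.4);print(f(v).reshape(-1,2)[-10:])
q=np.array([*v[:3],v[6],v[4]]);np.save('q.npy',q);m=model(q);print(m['peg'],m['home'])
E
python3 k.py
```

```text
[ 0.4524 -0.089  -0.0022  4.5535  0.35    6.2277  6.2665 -7.8205  2.1441] [0.0005 0.0005 0.0062 0.0102 0.0113 0.0095 0.0065 0.6568 0.8092]
[[-0.5479  0.4738]
 [ 0.2204  0.2309]
 [-0.3193  0.0329]
 [-0.0459  0.4657]
 [-0.1351  0.0775]
 [-0.3638  0.6498]
 [ 1.9892 -1.0342]
 [ 0.0689  1.5585]
 [ 0.0252 -4.2499]
 [-0.3453  0.0752]]
[ 0.4752 -0.2573  0.074 ] [ 0.4971 -0.2241  0.07  ]
```

```bash
python3 - <<'E'
from h import *
rows([(.47,-.14,.18,28.5),(.445,-.303,.18,-33)])
E
```

```text
[1, 0.103, -0.797, -0.026, 0.677]
[1, 0.219, -1.613, -0.025, 1.36]
```

Emit:
{"fn": "play_rows", "kwargs": {
  "commands": [
    [[1,0.01,-0.08,-0.02,0.07],[1,0.02,-0.17,-0.02,0.14],[1,0.03,-0.26,-0.02,0.21],[1,0.04,-0.36,-0.02,0.28],[1,0.05,-0.46,-0.02,0.35],[1,0.06,-0.56,-0.02,0.42],[1,0.08,-0.66,-0.02,0.49],[1,0.09,-0.74,-0.02,0.56],[1,0.1,-0.8,-0.02,0.63],[1,0.1,-0.8,-0.02,0.68],[1,0.1,-0.8,-0.02,0.68]]
  ]
}}

```text
clock: 11.95
tcp_pos: [0.4708, -0.1413, 0.1793]
orientation: [-1.619, -2.691, 0.001]
contact_force: [0.5, -0.4, -0.6]
grip_width: 0.0002
gripper_force: 0.0
```

```bash
python3 - <<'E'
from h import *
print(get_obs()['tcp_pos'])
rows([(.445,-.303,.18,-33)])
E
```

```text
[ 0.47078409 -0.14134357  0.17926725]
[1, -0.654, -0.493, -0.003, 0.677]
```

Emit:
{"fn": "play_rows", "kwargs": {
  "commands": [
    [[1,-0.06,-0.05,0,0.07],[1,-0.14,-0.1,0,0.14],[1,-0.22,-0.16,0,0.21],[1,-0.3,-0.22,0,0.28],[1,-0.38,-0.28,0,0.35],[1,-0.46,-0.34,0,0.42],[1,-0.54,-0.4,0,0.49],[1,-0.61,-0.46,0,0.56],[1,-0.654,-0.493,0,0.63],[1,-0.654,-0.493,0,0.68],[1,-0.654,-0.493,0,0.68]]
  ]
}}

```text
clock: 12.87
tcp_pos: [0.446, -0.3025, 0.1793]
orientation: [-2.761, -1.497, 0.002]
contact_force: [0.4, 1.0, -0.0]
grip_width: 0.0001
gripper_force: 0.0
```

```bash
python3 - <<'E'
from h import *
np.set_printoptions(precision=4,suppress=True)
q=np.load('q.npy');o=get_obs();print(o['tcp_pos'],o['joints'])
w=wrist();print({n:np.round(proj(w,model(q)[n])) for n in('peg','paddle','s1','s2','s3','hub','pivot')})
for n in('jar','latch_peg','pliers','phone'):
    L=viewer.trace(w,n)
    for x in L[:1]:
        if x['pixels'].any():print(n,x['score'],x['rect'],cen(x['pixels']))
cv2.imwrite('pics/w7.png',w['pixels'][:,:,::-1])
m=model(q);d=np.array([.545,.839])
P=[m['peg'][:2]-.048*d]
rows([(*P[0],.03,-33)])
E
```

```text
[ 0.446  -0.3025  0.1793] [ 0.0366  0.3163  0.5453  1.9424 -0.2009  0.9372  0.1027]
{'peg': array([260., 118.]), 'paddle': array([190.,  63.]), 's1': array([ 233., -149.]), 's2': array([  15., -212.]), 's3': array([13., 27.]), 'hub': array([115., -55.]), 'pivot': array([132.,  92.])}
jar 0.74 [329.4, 31.6, 377.7, 77.9] (np.float64(352.38320707070704), np.float64(54.68055555555556))
latch_peg 0.9 [120.9, 76.3, 268.0, 124.6] (np.float64(193.218515037594), np.float64(96.74812030075188))
pliers 0.92 [296.2, 262.3, 358.8, 283.5] (np.float64(323.9434210526316), np.float64(272.5328947368421))
phone 0.97 [349.1, 141.1, 435.7, 226.8] (np.float64(391.0658682634731), np.float64(182.16492015968063))
[1, 0.024, 0.0, 0.749, 0.002]
```

Emit:
{"fn": "play_rows", "kwargs": {
  "commands": [
    [[1,0.01,0,0.12,0],[1,0.02,0,0.26,0],[1,0.024,0,0.4,0],[1,0.024,0,0.54,0],[1,0.024,0,0.66,0],[1,0.024,0,0.73,0],[1,0.024,0,0.749,0],[1,0.024,0,0.749,0]]
  ]
}}

```text
clock: 13.78
tcp_pos: [0.4483, -0.2977, 0.0293]
orientation: [-2.758, -1.5, 0.002]
contact_force: [-0.3, -0.1, 1.0]
grip_width: 0.0
gripper_force: 0.0
```

```bash
python3 - <<'E'
from h import *
q=np.load('q.npy');o=get_obs();print(o['tcp_pos'],o['contact_force'])
m=model(q);d=np.array([.545,.839])
rows([(*(m['peg'][:2]-.019*d),.03,-33),(*(m['home'][:2]-.019*d),.03,-33)])
E
```

```text
[ 0.44834744 -0.29771576  0.02925154] [-0.26033192 -0.1065584   0.97442728]
[1, 0.148, 0.003, -0.004, 0.001]
[1, 0.347, 0.004, -0.004, 0.001]
```

Push to about three quarters of the way, then in small steps.

Emit:
{"fn": "play_rows", "kwargs": {
  "commands": [
    [[1,0.06,0,0,0],[1,0.12,0,0,0],[1,0.15,0,0,0],[1,0.18,0,0,0],[1,0.21,0,0,0],[1,0.235,0,0,0],[1,0.26,0,0,0],[1,0.28,0,0,0],[1,0.3,0,0,0],[1,0.3,0,0,0]]
  ]
}}

```text
clock: 14.62
tcp_pos: [0.482, -0.2471, 0.03]
orientation: [-2.76, -1.5, -0.0]
contact_force: [0.4, 0.1, -0.4]
grip_width: 0.0002
gripper_force: 0.0
```

Emit:
{"fn": "play_rows", "kwargs": {
  "commands": [
    [[1,0.01,0,0,0],[1,0.02,0,0,0],[1,0.03,0,0,0],[1,0.03,0,0,0]]
  ]
}}

```text
clock: 14.95
tcp_pos: [0.4847, -0.2428, 0.03]
orientation: [-2.761, -1.499, 0.0]
contact_force: [-0.1, -0.4, 0.5]
grip_width: 0.0001
gripper_force: 0.2
```

Emit:
{"fn": "play_rows", "kwargs": {
  "commands": [
    [[1,0.01,0,0,0],[1,0.02,0,0,0],[1,0.02,0,0,0]]
  ]
}}

```text
clock: 15.2
tcp_pos: [0.4871, -0.2391, 0.03]
orientation: [-2.76, -1.499, -0.0]
contact_force: [0.0, -0.6, -0.0]
grip_width: 0.0
gripper_force: 0.1
```

```bash
python3 - <<'E'
from h import *
q=np.load('q.npy');o=get_obs();print(o['tcp_pos'],o['contact_force'],o['tau'])
m=model(q);d=np.array([.545,.839]);print(m['home'][:2]-.019*d)
t=viewer.grab_frame('top');w=wrist()
for p,n in((t,'top'),(w,'wrist')):
  for x in viewer.trace(p,'latch_peg')[:1]:
    if x['pixels'].any():
        e=p['pixels'].max(2)<70; print(n,x['score'],x['rect'],[np.round(c,1) for c in [cen(x['pixels']&e)]])
  for la in(0,.05,.1,.2,.35):
    z=q.copy();z[4]=la;print(la,np.round(proj(p,model(z)['peg']),1))
E
```

```text
[ 0.48713175 -0.23912735  0.02998764] [ 0.0457074  -0.62283955 -0.02555063] [ 2.16277465e-01 -4.93464804e+01  7.58916289e+00 -1.74836469e+01
  2.29544460e-02 -1.25261405e-02 -4.84146760e-02]
[ 0.48678956 -0.23999567]
0 [288.1 196.6]
0.05 [289.4 197.2]
0.1 [290.7 197.9]
0.2 [293.1 199.5]
0.35 [296.5 202.3]
wrist 0.67 [14.6, 138.5, 278.5, 258.1] [array([234.6, 224. ])]
0 [259.4 236. ]
0.05 [261.4 248.7]
0.1 [262.7 261.1]
0.2 [263.1 285.2]
0.35 [258.9 319.1]
```

Nearly home, with no stop force felt yet. I'll carry on in 1–2 mm steps until the force rises.

Emit:
{"fn": "play_rows", "kwargs": {
  "commands": [
    [[1,0.008,0,0,0],[1,0.015,0,0,0],[1,0.015,0,0,0],[1,0.015,0,0,0]]
  ]
}}

```text
clock: 15.73
tcp_pos: [0.4889, -0.2369, 0.0301]
orientation: [-2.761, -1.499, -0.001]
contact_force: [-0.0, 0.2, 0.2]
grip_width: -0.0
gripper_force: 0.0
```

Emit:
{"fn": "play_rows", "kwargs": {
  "commands": [
    [[1,0.005,0,0,0],[1,0.01,0,0,0],[1,0.01,0,0,0],[1,0.01,0,0,0]]
  ]
}}

```text
clock: 16.07
tcp_pos: [0.4898, -0.2353, 0.0301]
orientation: [-2.761, -1.499, -0.0]
contact_force: [-0.7, 0.7, 0.4]
grip_width: -0.0003
gripper_force: 0.0
```

Emit:
{"fn": "play_rows", "kwargs": {
  "commands": [
    [[1,0.005,0,0,0],[1,0.01,0,0,0],[1,0.01,0,0,0],[1,0.01,0,0,0]]
  ]
}}

```text
clock: 16.4
tcp_pos: [0.4901, -0.2348, 0.0301]
orientation: [2.761, 1.497, -0.002]
contact_force: [-2.1, -3.3, 0.8]
grip_width: 0.0001
gripper_force: 2.6
```

```bash
python3 - <<'E'
from h import *
q=np.load('q.npy');o=get_obs();print(o['tcp_pos'],o['contact_force'])
w=wrist();t=viewer.grab_frame('top');s=viewer.grab_frame('scene')
g=w['pixels'].max(2)
print('wrist profile u=261',[(v,int(g[v,255:268].mean())) for v in range(170,290,5)])
for p,n in((t,'top'),(s,'scene')):
    for la in(0,.1,.35):
        z=q.copy();z[4]=la;print(n,la,np.round(proj(p,model(z)['peg']),1))
    u,v=map(int,proj(p,model([*q[:4],0])['peg']));print(n);print(p['pixels'].max(2)[v-8:v+12,u-12:u+16])
E
```

```text
[ 0.490126   -0.23477315  0.0300744 ] [-2.13816653 -3.29184285  0.84942789]
wrist profile u=261 [(170, 188), (175, 186), (180, 137), (185, 128), (190, 107), (195, 25), (200, 25), (205, 23), (210, 23), (215, 22), (220, 31), (225, 38), (230, 34), (235, 30), (240, 31), (245, 31), (250, 39), (255, 56), (260, 53), (265, 51), (270, 60), (275, 76), (280, 53), (285, 37)]
top 0 [288.1 196.6]
top 0.1 [290.7 197.9]
top 0.35 [296.5 202.3]
top
[[186 188 188 188 189 188 176 118 100 114 115  94  91  94 100 102 106 106
  108 111 109 110 113 114 113 116 114 114]
 [179 180 180 182 182 186 144 110  94  86  88  91  94  97 101 106 106 109
  110 111 112 113 114 114 114 114 114 113]
 [179 177 177 181 181 182 128  99  87  85  93  96  99 102 104 105 108 109
  111 111 113 113 114 115 114 115 113 115]
 [180 180 183 185 185 163 111  85  85  91  97  98 102 103 106 105 107 112
  111 110 112 113 114 114 113 113 112 112]
 [177 176 180 183 165 118  84  85  91  97 100 101 106 104 105 109 112 112
  111 113 115 114 114 115 116 114 113 112]
 [178 179 179 169 121  83  81  89  93 101 100 103 104 108 108 111 113 112
  114 
[... 3393 characters left out ...]
178 183 183 186 187 187 185 177 144  90  48  39  62  91 105  99  95  99
  105 136 162 179 184 182 183 184 182 179]
 [174 178 182 181 184 181 180 170 140  89  43  42  61  94 102 101  97 100
  114 142 167 179 180 183 183 183 186 178]
 [167 173 178 175 169 170 165 158 133  94  53  41  64  95 109 103 103 117
  134 159 174 178 180 182 181 181 183 178]
 [155 167 166 161 157 154 151 147 129  97  62  52  71 100 108 106 117 142
  163 176 182 182 183 179 181 180 181 175]
 [144 155 153 149 147 145 145 145 134 111  83  80  96 115 120 118 134 161
  178 187 189 187 186 184 182 182 180 172]
 [141 145 147 148 146 151 154 153 149 138 124 125 133 141 146 147 156 175
  186 190 194 190 189 187 187 183 181 173]]
```

Emit:
{"fn": "play_rows", "kwargs": {
  "commands": [
    [[1,0.005,0,0,0],[1,0.01,0,0,0],[1,0.01,0,0,0],[1,0.01,0,0,0]]
  ]
}}

```text
clock: 16.88
tcp_pos: [0.4901, -0.2346, 0.0301]
orientation: [2.762, 1.495, -0.004]
contact_force: [-5.8, -7.5, 0.8]
grip_width: -0.0001
gripper_force: 4.8
```

It's a hard stop: about 9 N with no further travel. Back off straight, then up, and check the latch and wheel.

Emit:
{"fn": "play_rows", "kwargs": {
  "commands": [
    [[1,-0.03,0,0,0],[1,-0.1,0,0,0],[1,-0.2,0,0,0],[1,-0.25,0,0,0],[1,-0.25,0,-0.15,0],[1,-0.25,0,-0.3,0],[1,-0.25,0,-0.45,0],[1,-0.25,0,-0.6,0],[1,-0.25,0,-0.75,0],[1,-0.25,0,-0.75,0]]
  ]
}}

```text
clock: 17.72
tcp_pos: [0.4682, -0.2754, 0.1857]
orientation: [2.755, 1.496, 0.011]
contact_force: [0.5, -0.6, -0.5]
grip_width: -0.0002
gripper_force: 0.0
```

```bash
python3 - <<'E'
from h import *
np.set_printoptions(precision=3,suppress=True)
q=np.load('q.npy');o=get_obs();print(o['tcp_pos'],o['contact_force'])
t,s,w=viewer.grab_frame('top'),viewer.grab_frame('scene'),wrist()
Tm=dict(peg=5,pivot=5)
for p,n,rr in((t,'top',6),(s,'scene',7),(w,'wrist',22)):
    for la in(0,.1,.35):
        z=[*q[:3],0,la];print(n,la,np.round(proj(p,model(z)['peg']),1),end=' ')
    u,v=proj(p,model([*q[:4],0])['peg']);V,U=np.mgrid[:384,:512]
    k=(p['pixels'].max(2)<75)&(np.hypot(U-u,V-v)<rr*1.6)
    nl,lab,st,ce=cv2.connectedComponentsWithStats(k.astype(np.uint8));print('\n dark:',[(list(map(int,st[i])),ce[i]) for i in range(1,nl) if st[i][4]>5])
    for x in viewer.trace(p,'latch_peg')[:1]: print(' trace',x['score'],x['rect'])
    for x in viewer.trace(p,'jar')[:1]: print(' jar',x['score'],x['rect'])
E
```

```text
[ 0.468 -0.275  0.186] [ 0.503 -0.62  -0.479]
top 0 [288.1 196.6] top 0.1 [290.7 197.9] top 0.35 [296.5 202.3] 
 dark: [([286, 195, 4, 4, 10], array([287.3, 196.3]))]
 trace 0.51 [211.4, 179.0, 222.2, 190.6]
scene 0 [287.  220.6] scene 0.1 [289.  222.8] scene 0.35 [292.5 228.9] 
 dark: [([285, 220, 3, 10, 27], array([285.889, 224.111]))]
 trace 0.49 [250.8, 220.5, 288.4, 243.2]
 jar 0.67 [306.4, 216.1, 315.4, 236.7]
wrist 0 [258.9 112.6] wrist 0.1 [260.5 126.7] wrist 0.35 [258.6 160.6] 
 dark: [([249, 96, 18, 19, 254], array([257.327, 105.189]))]
 trace 0.68 [125.1, 72.4, 269.5, 139.4]
 jar 0.86 [323.5, 78.6, 370.6, 116.2]
```

The peg shows at the home place in all three views: top (287.3,196.3) against (288.1,196.6) expected. The arm is clear, so I'm handing in.

```bash
python3 -c "
from bench import r
print(r.hand_in())"
```

```text
the job is handed in; nothing more can be done
None
```

I turned the paddle spoke over the latch and pushed the peg to its hard stop. It shows at its home place in all three camera views, the arm is clear, and the job is handed in at about 18 s; no verdict came back.

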